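# Hang the loose hook in the slotted board

### The job

Hang the loose steel hook that is lying on the bench in the upper groove of the slotted white board, in the free stretch between the short hook and the small bin already hanging there: hold its prong raised, feed the tongue on its back plate into the groove, then swing the prong down until the hook sits level with its plate flat against the board, and let go. Leave the other things on the bench where they are.

Things in the scene. Friction and masses are not known exactly. Their poses are not given: they have to be found in the camera images.
- hook: Loose steel hook, 150 mm long, 60 mm wide, 0.2 to 0.4 kg, standing level on the bench on its underside. Origin: on the underside, middle of its length; +x from the prong's end to the back plate, z up. Back plate 8 mm thick, its back face at x +75 mm, y -30 to +30, z 0 to 56 mm.
- hook_blade (a point): Where to pinch the hook: middle of the tall blade, x -10, y 0, z 28 mm in the hook's frame. The blade is 14 mm thick (y) and 40 mm high (z 0 to 40) from the plate forward to x -32 mm; ahead of it a prong 14 mm thick, 18 mm high runs to x -75 mm, its last 8 mm upturned to z 26 mm.
- hook_ledge (a point): On the hook's back face, x +75, y 0, z 50 mm in its frame: underside of the ledge (it reaches 5 mm behind the back face) that rests on the lower edge of the groove when hung.
- hook_lip (a point): Middle of the tongue's upper end: x +89, y 0, z +78.5 mm in the hook's frame. The tongue, 56 mm wide and 5 mm thick, rises from the ledge leaning 20 degrees backwards (to +x). Hung, it stands behind the upper slat. Level it does not pass the groove; with the prong raised some 20 degrees or more it does, easily at 25 to 30.
- stand: Fixed stand with the white slotted board, 350 mm wide (y). Origin: on the bench, z 0, in the plane of the board's front face, middle of its width; the face looks to -x, z up. Three horizontal slats 7 mm thick with two grooves between, each 22 mm high and hollow to 48 mm behind the face. The slat between the grooves is 75 mm high.
- groove_zone (a point): On the face plane, middle of the board, 178 mm above the bench: about where the upper groove is. The board is clamped at a height set by hand and not reported: the groove's lower edge lies anywhere from 165 to 191 mm above the bench, its upper edge 22 mm higher. See or feel for it. The point does not move with the board.
- neighbours (a point): On the face plane, y +135 mm in the stand's frame. Fixed in the upper groove hang a short hook here (y +115 to +155 mm, 86 mm out from the face) and a small bin on the other side (y -163 to -113 mm, 69 mm out). The stretch between is free.
- shelf_edge (a point): Front lower edge of the white shelf above the board: 55 mm out from the face, underside 300 mm above the bench, 420 mm wide. A gripper pointing straight down near the board runs into it: lean the tool away from the board.
- dish: Bystander to leave alone: flat clear dish, 84 mm wide, 22 mm high; origin at the middle of its underside.
- sample_box: Bystander to leave alone: white box 80 x 60 x 36 mm; origin at the middle of its underside.
- reagent: Bystander to leave alone: amber bottle, 60 mm wide, 130 mm high; origin at the middle of its underside.
- beaker: Bystander to leave alone: glass beaker, 70 mm wide, 85 mm high; origin at the middle of its underside.
- jar: Bystander to leave alone: glass jar, 56 mm wide, 70 mm high; origin at the middle of its underside.
- driver: Bystander to leave alone: screwdriver lying flat; origin at the middle of its underside.
Things that resemble listed ones, but are neither listed nor needed, are in the scene too. Of the things shaped like the hook, the steel one is meant.

How it is judged:
By the outcome, as a careful person would: the job done as asked, in the order asked, and still so for the second after the job is handed in, with the robot touching nothing.
It also fails if it takes over 58 s, if anything falls off the work surface, if the arm or the gripper's body presses on something with over 40 N, if the wrist force passes 120 N, or if a joint passes its speed limit or range.

### The arm

A 6-joint arm with a two-finger parallel gripper is mounted at the origin on the work surface. World frame = base frame: x ahead of the robot, y to its left, z up, the work surface at z = 0. Lengths are in m, angles in degrees, forces in N, time in s.
With the tool pointing down it reaches from about 0.375 to 0.9 m from the base axis. Payload 3.1 kg.
Tool frame: the origin (TCP) lies at the very end of the fingers, on their centre line; the grasp point (between the pads) lies 19 mm behind it; z points along the fingers, y is the line along which they close (so a half turn about z gives the same grasp; the last joint's range is limited). The gripper opens to 87 mm and grips with 3 to 60 N. Pads are 19 mm wide; open, the fingers measure 117 mm over their backs; the gripper's body (75 mm by 190 mm) begins 51 mm behind the grasp point.
Start: joints at [57.84, 30.224, 82.088, -0, 67.689, -10.227], TCP at [0.233, 0.58, 0.223] pointing down, gripper open.
Joint ranges: [-176.69, 176.69], [-43.24, 126.21], [12.49, 139.97], [-82, 262], [0, 151.66], [-163.58, 163.58]. Speed limits (degrees/s): [159.86, 159.86, 180, 180, 180, 180].

### API

Orientations are given as a 3x3 rotation matrix whose columns are the frame's x, y, z axes.
In Python, from rig import bot gives the robot as it stands.
- The arm moves only by the tool move_arm, never from a script. Its argument "increments" is a list of rows, each an object with "xyz": the shift along the tool's x, y, z in mm, a list of three; "roll": the turn about the tool's z in rad; "grip": the opening in per cent of the stroke, from 0 (shut) to 100 (fully open). A call has 1 to 5 rows; each row shifts and turns the commanded pose from where the row before left it, along the tool's axes as they then stand; what a row does not reach is not made up. A row lasts 1/12 s, in which the tool goes at most 41.7 mm and 7.16 degrees, less where a joint would pass 70% of its speed; a pose out of reach is approached as far as the arm can. A call is refused whole if a number of a shift passes 41.7 or a number of a turn 0.125, either way. A call with a gripper value outside its range is refused whole. The fingers move at their own pace and stop on an object; the grip force is fixed at half the most. Time passes only in rows, so rows that do not move let the fingers close. It gives the time, the measured TCP pose, the force, the opening and the grip force at its end, in the units of the state.
- bot.read_state(): the state, without advancing time (a new reading comes with each control period).
- bot.capture(name): name is "scene" or "top"; returns (picture, depth): 480x640x3 uint8, red, green, blue; 480x640 float32, m along the optical axis (not along the pixel's ray), 0 where there is no reading.
- bot.camera_model(name): a dict with "intrinsics" (3x3 intrinsics, pixels), "rvec" (rotation vector, rad) and "tvec" (3), from world to camera coordinates, as OpenCV has them. Camera axes: x right, y down, z forward; pixel columns grow to the right and rows downward; lengths in m; the calibration is good to about 2 mm. A picture is of the moment at which its call begins. camera_model takes no time and is no camera call.
- bot.hand_in(): hands the job in; it is judged then, once.
Trained networks look in the newest picture that a camera, given by its name, has taken for a name from the list of things; names that differ only in an ending like _2 or _b are one class to them, and where a whole thing is asked for, a point or a joint stands for the part that bears it (a point fixed in the world has none). Each returns a list of dicts, best first, with "conf" (0 to 1); they miss things now and then, are a little off and sometimes report something else, mostly with a low value. They report only what shows in the picture. A call takes as long as a camera call. They do not tell look-alikes from the thing itself.
- bot.spot_in(label, camera): "at" ([x, y, z] in m, in the coordinates of the camera as it stood for that picture, good to about 4 mm: the middle of the surface that is visible of it).
- bot.trace(label, camera): "mask" (480x640 bool, what is visible of it).
The state is a dict: "time_s": time; "joint_positions": joint angles; "qvel": joint speeds; "tau": joint torques, N m; "position": TCP position; "tcp_rot": TCP orientation; "force": force on the tool from outside, world axes, zero at the start; "moment": the same for the moment, N m; "opening": opening from 0.0 (shut) to 1.0 (fully open); "grasp_force": force on a finger pad.
Only numpy, scipy, OpenCV 4.12 (cv2) and the standard library are available. Lean on these libraries where they do the work, as an engineer would, in place of code of your own. Each camera call takes 0.05 s, during which the arm holds its last target. There are 200 camera calls.

## Working session

There is one attempt and no reset: what is moved stays moved. The work goes in short steps, Python scripts to look and compute and a tool call to move; the robot and the scene stay as the last step left them, time stands still between calls to the robot, and variables do not carry over. Pictures are saved under pics/ and viewed, at most 10 in all, crops included, and the job is handed in when it is done.

Besides the shell and the picture viewer there is one more tool, called after "Emit:" by a JSON object that holds its "method" and its "body". move_arm: Moves the arm, as the interface text tells. Its arguments: {"type":"object","properties":{"increments":{"type":"array"}},"required":["increments"]}

```bash
mkdir -p pics; cat > h.py <<'E'
import numpy as np, cv2
from rig import bot
def cam(n):
    m=bot.camera_model(n); R=cv2.Rodrigues(np.array(m["rvec"],float))[0]
    return np.array(m["intrinsics"]),R,np.array(m["tvec"],float).ravel()
def cloud(n,d):
    K,R,t=cam(n); v,u=np.mgrid[:480,:640]
    p=np.stack([(u-K[0,2])/K[0,0]*d,(v-K[1,2])/K[1,1]*d,d],-1)
    return (p-t)@R
def save(n,p): cv2.imwrite('pics/'+n,p[...,::-1])
E
python3 - <<'E'
from h import *
for n in("scene","top"):
    p,d=bot.capture(n); save(n+'1.png',p); np.save(n+'1.npy',d)
    K,R,t=cam(n); print(n,-R.T@t,R[2],K[0,0])
    for l in("hook","stand"):
        for o in bot.spot_in(l,n): print(n,l,o["conf"],((np.array(o["at"])-t)@R).round(3),(K@np.array(o["at"])/o["at"][2])[:2].round())
s=bot.read_state();print(s["time_s"],s["force"],np.array(s["tcp_rot"]).round(3))
E
```

```text
scene [ 1.14966156 -0.05239845  0.93808487] [-0.62683693  0.08989061 -0.77394777] 460.3178828709616
scene hook 0.8 [0.321 0.148 0.027] [344. 204.]
scene hook 0.56 [0.62  0.097 0.036] [348. 300.]
scene stand 0.68 [ 0.656 -0.31   0.312] [121. 265.]
top [0.40402518 0.0097641  1.32026398] [ 0.12107319  0.00637208 -0.99262313] 464.5505073223611
top hook 0.9 [0.612 0.089 0.043] [300. 223.]
top hook 0.86 [0.315 0.128 0.04 ] [284. 331.]
top stand 0.95 [ 0.53  -0.316  0.314] [478. 240.]
top stand 0.52 [ 0.459 -0.     0.02 ] [332. 278.]
0.3 [ 0.7461705  -0.45982688 -1.05611241] [[-0.928  0.374 -0.   ]
 [ 0.374  0.928 -0.001]
 [ 0.    -0.001 -1.   ]]
```

View pics/scene1.png

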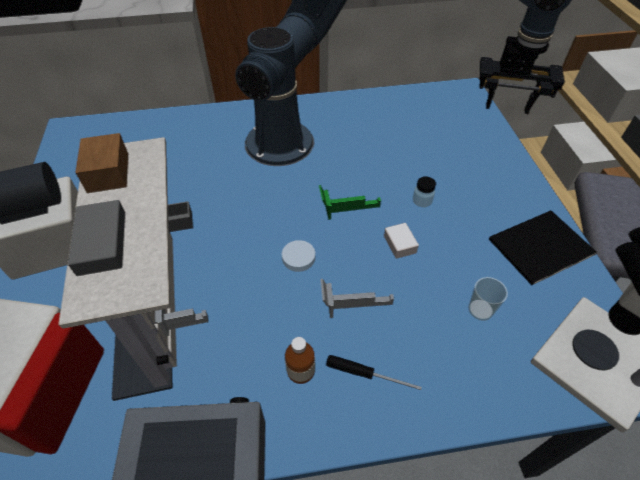

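View pics/top1.png

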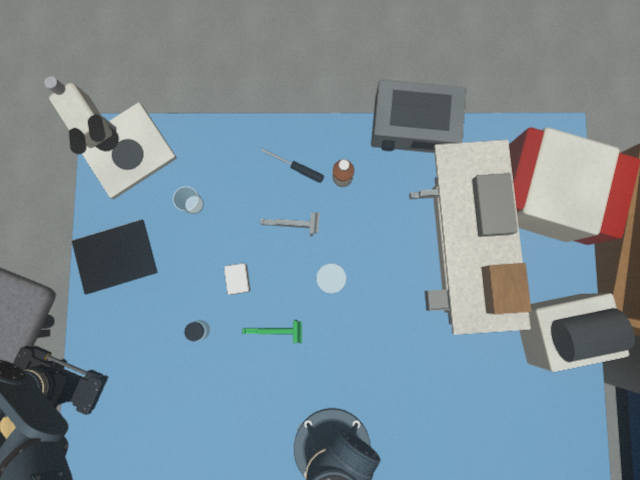

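Candidates: the grey steel hook (scene 358,299; top 290,222), the green look-alike (scene 350,204; top 272,331) and the fixed short hook on the board (scene 185,317; top 425,194). I choose the grey one, and a close crop will check it.

```bash
python3 - <<'E'
from h import *
p=cv2.imread('pics/scene1.png'); t=cv2.imread('pics/top1.png')
a=cv2.resize(p[270:330,310:410],(600,360),interpolation=cv2.INTER_CUBIC)[:300]
b=cv2.resize(p[190:390,100:230],(390,600),interpolation=cv2.INTER_CUBIC)
c=cv2.resize(p[270:330,310:410],(400,240),interpolation=cv2.INTER_CUBIC); e=cv2.resize(t[200:250,250:330],(400,250),interpolation=cv2.INTER_CUBIC)
o=np.zeros((600,800,3),np.uint8); o[:,:390]=b;o[:240,395:795]=c;o[245:495,395:795]=e
cv2.imwrite('pics/crop1.png',o)
d=np.load('top1.npy');P=cloud('top',d)
# hook: steel, region
m=np.zeros((480,640),bool);m[200:245,250:330]=1; m&=P[...,2]>0.008
Q=P[m]; print('hook',len(Q),Q[:,2].max())
r=cv2.minAreaRect((Q[:,:2]*1000).astype(np.float32)); print(r)
bl=Q[(Q[:,2]>.030)&(Q[:,2]<.046)]; pl=Q[Q[:,2]>.05]
for q in(bl,pl,Q[(Q[:,2]<.024)]):print(len(q),q.mean(0).round(4),q.min(0).round(3),q.max(0).round(3),cv2.fitLine((q[:,:2]*1000).astype(np.float32),cv2.DIST_HUBER,0,.01,.01).ravel().round(3))
# shelf
m=np.zeros((480,640),bool);m[130:345,400:540]=1
s=P[m&(P[...,2]>.29)&(P[...,2]<.34)];print('shelf',len(s),np.median(s[:,2]),cv2.minAreaRect((s[:,:2]*1000).astype(np.float32)),cv2.boxPoints(cv2.minAreaRect((s[:,:2]*1000).astype(np.float32))))
for nm,(v0,v1,u0,u1) in dict(shook=(180,205,405,440),bin=(285,315,420,450)).items():
    q=P[v0:v1,u0:u1].reshape(-1,3);q=q[(q[:,2]>.1)&(q[:,2]<.28)];print(nm,len(q),q.min(0).round(3),q.max(0).round(3),np.median(q,0).round(3))
E
```

```text
hook 515 1.3202639826132054
((560.6942138671875, 53.752838134765625), (291.3983154296875, 144.94076538085938), 42.12904357910156)
186 [0.6123 0.1094 0.0389] [0.579 0.06  0.03 ] [0.623 0.196 0.046] [6.70000e-02 9.98000e-01 6.12342e+02 1.08782e+02]
197 [0.5899 0.0439 0.1719] [0.404 0.01  0.051] [0.637 0.06  1.32 ] [9.84000e-01 1.79000e-01 5.63876e+02 3.91900e+01]
106 [0.6146 0.1558 0.0166] [0.579 0.027 0.008] [0.68  0.2   0.024] [1.33000e-01 9.91000e-01 6.11944e+02 1.47073e+02]
shelf 10516 0.3133167956303592 ((541.9158935546875, -325.39276123046875), (420.6377868652344, 166.43991088867188), 3.885437488555908) [[ 326.4413  -256.61563]
 [ 337.7195  -422.673  ]
 [ 757.3905  -394.1699 ]
 [ 746.1123  -228.11252]]
shook 227 [ 0.66  -0.282  0.12 ] [ 0.679 -0.203  0.166] [ 0.667 -0.239  0.15 ]
bin 476 [ 0.374 -0.298  0.118] [ 0.424 -0.237  0.165] [ 0.399 -0.268  0.124]
```

View pics/crop1.png

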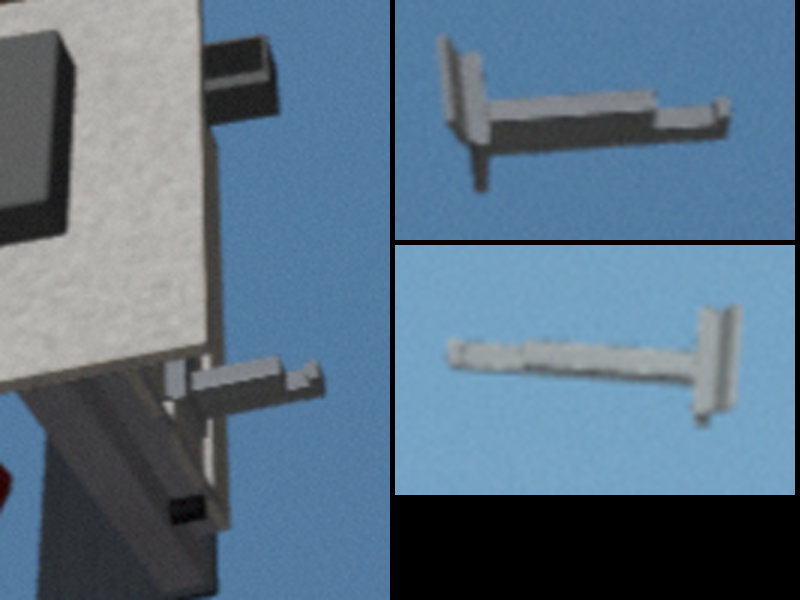

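The crop shows the grey steel hook lying with its plate toward the board. The short hook hangs on the white board under the shelf. Next I refine the hook pose and rectify the face view to find the groove.

```bash
python3 - <<'E'
from h import *
P=cloud('top',np.load('top1.npy'))
m=np.zeros((480,640),bool);m[200:245,250:330]=1
Q=P[m];Q=Q[(Q[:,2]>.012)&(Q[:,2]<.1)&(np.abs(Q[:,0]-.61)<.05)]
bl=Q[(Q[:,2]>.034)&(Q[:,2]<.046)&(Q[:,1]>.07)&(Q[:,1]<.15)&(abs(Q[:,0]-.612)<.012)]
l=cv2.fitLine((bl[:,:2]*1000).astype(np.float32),cv2.DIST_HUBER,0,.01,.01).ravel();print(len(bl),l,bl[:,1].min(),bl[:,1].max())
h=-l[:2]*np.sign(l[1]);n=np.array([-h[1],h[0]])
s=(Q[:,:2]*1000-l[2:])@h; w=(Q[:,:2]*1000-l[2:])@n
for b in np.arange(-90,100,5):
    k=(s>=b)&(s<b+5)
    if k.sum():print(b,k.sum(),w[k].min().round(),w[k].max().round(),(Q[k,2].max()*1000).round(),(np.median(Q[k,2])*1000).round())
# rectified face
K,R,t=cam('scene');O=np.array([.540,-.2973,0]);ys=np.array([.9977,.0678,0])
im=cv2.imread('pics/scene1.png')
yy,zz=np.meshgrid(np.arange(-180,190,.5),np.arange(310,60,-.5))
W=(O+yy[...,None]/1000*ys+zz[...,None]/1000*np.array([0,0,1]))
c=W@R.T+t;u=(c@K.T);u=u[...,:2]/u[...,2:]
r=cv2.remap(im,u[...,0].astype(np.float32),u[...,1].astype(np.float32),cv2.INTER_CUBIC)
for z in range(100,300,20):cv2.line(r,(0,(310-z)*2),(12,(310-z)*2),(0,0,255),1)
cv2.imwrite('pics/face1.png',r)
E
```

```text
150 [6.48562312e-02 9.97894645e-01 6.12739990e+02 1.10057304e+02] 0.07120833549336128 0.1499508226284517
-90 10 -6.0 7.0 30.0 26.0
-85 10 -6.0 7.0 28.0 22.0
-80 10 -6.0 6.0 21.0 18.0
-75 10 -6.0 6.0 23.0 18.0
-70 8 -5.0 7.0 21.0 15.0
-65 6 -5.0 7.0 23.0 17.0
-60 10 -5.0 7.0 21.0 16.0
-55 10 -4.0 7.0 20.0 17.0
-50 5 -7.0 6.0 43.0 37.0
-45 12 -6.0 7.0 43.0 39.0
-40 12 -7.0 8.0 45.0 38.0
-35 11 -7.0 5.0 43.0 40.0
-30 12 -7.0 6.0 42.0 38.0
-25 10 -7.0 5.0 42.0 38.0
-20 10 -7.0 7.0 42.0 39.0
-15 11 -7.0 6.0 43.0 37.0
-10 12 -6.0 6.0 44.0 39.0
-5 12 -7.0 7.0 39.0 37.0
0 11 -7.0 7.0 43.0 38.0
5 11 -7.0 4.0 43.0 41.0
10 11 -7.0 6.0 44.0 40.0
15 12 -7.0 5.0 43.0 41.0
20 11 -8.0 6.0 41.0 38.0
25 9 -8.0 6.0 43.0 38.0
30 12 -7.0 6.0 42.0 38.0
35 14 -7.0 7.0 44.0 37.0
40 12 -7.0 4.0 41.0 39.0
45 8 -8.0 5.0 47.0 40.0
50 36 -30.0 27.0 60.0 55.0
55 39 -30.0 28.0 61.0 55.0
60 35 -28.0 25.0 65.0 57.0
65 36 -28.0 27.0 78.0 69.0
70 41 -28.0 28.0 83.0 77.0
75 1 9.0 9.0 76.0 76.0
```

View pics/face1.png

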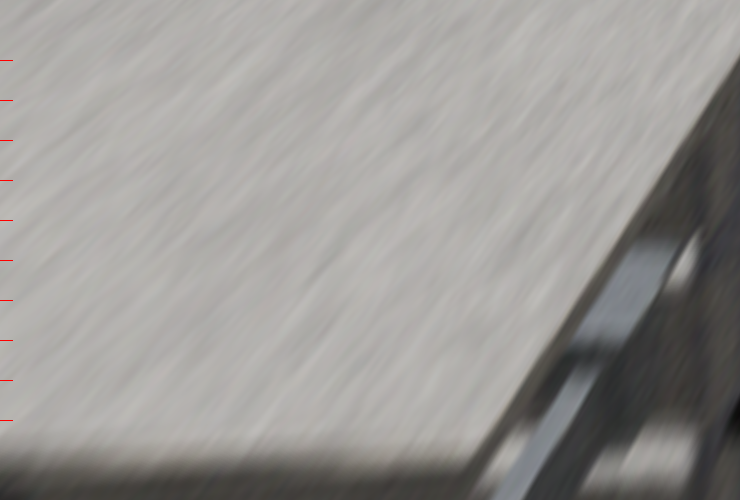

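The rectified face is mostly hidden by the shelf. At its right end two bright bands show at (685,262) and (680,450), spaced about 97 mm apart, so the upper groove seems to be around z 168–191. I cross-check with the short hook's heights.

```bash
python3 - <<'E'
from h import *
O=np.array([.540,-.2973,0]);ys=np.array([.9977,.0678,0]);xs=np.array([.0678,-.9977,0])
im=cv2.imread('pics/scene1.png')
for n in('top','scene'):
    P=cloud(n,np.load(n+'1.npy'));q=P-O;o=-(q@xs)*1000;y=(q@ys)*1000;z=P[...,2]*1000
    for c,(a,b) in dict(shook=(118,152),bin=(-165,-110)).items():
        for lo in range(5,95,10):
            k=(y>a)&(y<b)&(o>=lo)&(o<lo+10)&(z>100)&(z<230)
            if k.sum()>2:print(n,c,lo,k.sum(),'z pct',np.percentile(z[k],[5,25,50,75,95]).round(),'y',y[k].min().round(),y[k].max().round())
# face columns in scene: brightness by z for y=160..172
K,R,t=cam('scene')
for yy in(158,162,166,170):
    Z=np.arange(60,290,4);W=O+yy/1000*ys+Z[:,None]/1000*np.array([0,0,1]);c=W@R.T+t;u=c@K.T;u=u[:,:2]/u[:,2:]
    g=cv2.remap(cv2.cvtColor(im,6),u[:,0].astype(np.float32)[None],u[:,1].astype(np.float32)[None],1)[0];print(yy,[(int(a),int(b)) for a,b in zip(Z,g)])
E
```

```text
top shook 5 4 z pct [121. 125. 127. 130. 135.] y 120.0 128.0
top shook 15 27 z pct [127. 139. 157. 160. 163.] y 127.0 140.0
top shook 25 30 z pct [133. 154. 158. 161. 164.] y 126.0 140.0
top shook 35 35 z pct [123. 145. 157. 160. 164.] y 127.0 141.0
top shook 45 33 z pct [126. 150. 158. 161. 163.] y 127.0 142.0
top shook 55 40 z pct [129. 138. 152. 158. 162.] y 127.0 142.0
top shook 65 23 z pct [130. 135. 137. 138. 139.] y 127.0 140.0
top shook 75 29 z pct [125. 135. 143. 145. 147.] y 127.0 141.0
top shook 85 6 z pct [131. 132. 140. 148. 148.] y 128.0 133.0
top bin 5 49 z pct [119. 122. 124. 126. 133.] y -160.0 -118.0
top bin 15 74 z pct [119. 121. 123. 125. 159.] y -162.0 -115.0
top bin 25 79 z pct [119. 121. 123. 125. 158.] y -162.0 -114.0
top bin 35 82 z pct [119. 121. 123. 125. 162.] y -163.0 -114.0
top bin 45 82 z pct [119. 122. 124. 126. 159.] y -163.0 -113.0
top bin 55 23 z pct [120. 122. 125. 159. 163.] y -162.0 -115.0
top bin 65 87 z pct [122. 134. 147. 158. 162.] y -162.0 -114.0
scene shook 5 129 z pct [124. 147. 161. 175. 178.] y 121.0 152.0
scene shook 15 89 z pct [125. 1
[... 2792 characters left out ...]
72, 177), (276, 176), (280, 173), (284, 178), (288, 173)]
170 [(60, 52), (64, 53), (68, 52), (72, 52), (76, 53), (80, 58), (84, 65), (88, 74), (92, 74), (96, 78), (100, 67), (104, 68), (108, 59), (112, 55), (116, 57), (120, 57), (124, 56), (128, 57), (132, 58), (136, 57), (140, 57), (144, 54), (148, 58), (152, 59), (156, 60), (160, 61), (164, 58), (168, 56), (172, 54), (176, 57), (180, 65), (184, 72), (188, 80), (192, 77), (196, 72), (200, 55), (204, 55), (208, 54), (212, 56), (216, 56), (220, 55), (224, 54), (228, 56), (232, 58), (236, 58), (240, 66), (244, 72), (248, 76), (252, 111), (256, 163), (260, 171), (264, 166), (268, 175), (272, 181), (276, 178), (280, 176), (284, 173), (288, 175)]
```

Short hook: blade top 161, plate top 177. That puts its underside at about 121 and the groove at about z 171–193. First I travel above the loose hook at x −30, ahead of the blade middle, to keep the vertical gripper clear of the shelf.

Emit:
{"method": "move_arm", "body": {"increments": [{"xyz": [-34, -16.6, 0], "roll": 0, "grip": 100}, {"xyz": [-34, -16.6, 0], "roll": 0, "grip": 100}, {"xyz": [-34, -16.6, 0], "roll": 0, "grip": 100}, {"xyz": [-34, -16.6, 0], "roll": 0, "grip": 100}, {"xyz": [-34, -16.6, 0], "roll": 0, "grip": 100}]}}

```text
time_s: 0.72
position: [0.3609, 0.438, 0.2226]
tcp_rot: [[-0.928, 0.373, 0.0], [0.373, 0.928, 0.0], [-0.0, 0.0, -1.0]]
force: [0.8, -0.4, 0.9]
opening: 0.999
grasp_force: 0.0
```

Emit:
{"method": "move_arm", "body": {"increments": [{"xyz": [-34, -16.6, 0], "roll": 0, "grip": 100}, {"xyz": [-34, -16.6, 0], "roll": 0, "grip": 100}, {"xyz": [-34, -16.6, 0], "roll": 0, "grip": 100}, {"xyz": [-34, -16.6, 0], "roll": 0, "grip": 100}, {"xyz": [-34, -16.6, 0], "roll": 0, "grip": 100}]}}

```text
time_s: 1.13
position: [0.4878, 0.2972, 0.2227]
tcp_rot: [[-0.928, 0.374, 0.0], [0.374, 0.928, 0.0], [-0.0, 0.0, -1.0]]
force: [-0.1, 0.3, 0.7]
opening: 1.0
grasp_force: 0.0
```

Emit:
{"method": "move_arm", "body": {"increments": [{"xyz": [-34, -16.6, 0], "roll": 0, "grip": 100}, {"xyz": [-34, -16.6, 0], "roll": 0, "grip": 100}, {"xyz": [-34, -16.6, 0], "roll": 0, "grip": 100}, {"xyz": [-34, -16.6, 0], "roll": 0, "grip": 100}, {"xyz": [-34, -16.6, 0], "roll": 0, "grip": 100}]}}

```text
time_s: 1.55
position: [0.6145, 0.1567, 0.2226]
tcp_rot: [[-0.928, 0.374, 0.0], [0.374, 0.928, 0.0], [0.0, 0.0, -1.0]]
force: [0.1, 0.6, 0.0]
opening: 0.998
grasp_force: 0.0
```

Emit:
{"method": "move_arm", "body": {"increments": [{"xyz": [0, 0, 0], "roll": 0.114, "grip": 100}, {"xyz": [0, 0, 0], "roll": 0.114, "grip": 100}, {"xyz": [0, 0, 0], "roll": 0.114, "grip": 100}, {"xyz": [0, 0, 0], "roll": 0.114, "grip": 100}, {"xyz": [0, 0, 0], "roll": 0.114, "grip": 100}]}}

```text
time_s: 1.97
position: [0.6135, 0.158, 0.2223]
tcp_rot: [[-0.574, 0.819, -0.0], [0.819, 0.574, 0.0], [0.0, -0.0, -1.0]]
force: [1.4, -1.1, -0.3]
opening: 1.002
grasp_force: 0.0
```

Emit:
{"method": "move_arm", "body": {"increments": [{"xyz": [0, 0, 0], "roll": 0.114, "grip": 100}, {"xyz": [0, 0, 0], "roll": 0.114, "grip": 100}, {"xyz": [0, 0, 0], "roll": 0.114, "grip": 100}, {"xyz": [0, 0, 0], "roll": 0.114, "grip": 100}, {"xyz": [0, 0, 0], "roll": 0.114, "grip": 100}]}}

```text
time_s: 2.38
position: [0.6134, 0.1583, 0.2224]
tcp_rot: [[-0.042, 0.999, -0.0], [0.999, 0.042, -0.0], [-0.0, -0.0, -1.0]]
force: [0.8, 0.5, 0.4]
opening: 0.996
grasp_force: 0.0
```

Emit:
{"method": "move_arm", "body": {"increments": [{"xyz": [0, 0, 0], "roll": 0.107, "grip": 100}, {"xyz": [-0.8, 2.5, 36], "roll": 0, "grip": 100}, {"xyz": [0, 0, 36], "roll": 0, "grip": 100}, {"xyz": [0, 0, 36], "roll": 0, "grip": 100}, {"xyz": [0, 0, 36], "roll": 0, "grip": 100}]}}

```text
time_s: 2.8
position: [0.6162, 0.1573, 0.0776]
tcp_rot: [[0.059, 0.998, 0.001], [0.998, -0.059, 0.0], [0.0, 0.001, -1.0]]
force: [1.9, 0.6, 0.2]
opening: 1.0
grasp_force: 0.0
```

Emit:
{"method": "move_arm", "body": {"increments": [{"xyz": [0, 0, 25], "roll": 0, "grip": 100}, {"xyz": [0, 0, 25], "roll": 0, "grip": 100}, {"xyz": [0, 0, 15], "roll": 0, "grip": 100}, {"xyz": [0, 0, 8], "roll": 0, "grip": 100}, {"xyz": [0, 0, 0], "roll": 0, "grip": 100}]}}

```text
time_s: 3.22
position: [0.6146, 0.1572, 0.0035]
tcp_rot: [[0.059, 0.998, -0.004], [0.998, -0.059, -0.0], [-0.001, -0.004, -1.0]]
force: [-0.5, 1.0, -0.8]
opening: 0.998
grasp_force: 0.0
```

```bash
python3 - <<'E'
from h import *
s=bot.read_state();print(s["position"],s["force"],np.array(s["tcp_rot"]).round(3).tolist())
p,d=bot.capture('scene');save('a2.png',cv2.resize(p[200:350,270:430],(640,600)))
E
```

```text
[0.6145502  0.15718115 0.00345141] [-0.45127136  0.99741434 -0.75562451] [[0.059, 0.998, -0.004], [0.998, -0.059, -0.0], [-0.001, -0.004, -1.0]]
```

View pics/a2.png

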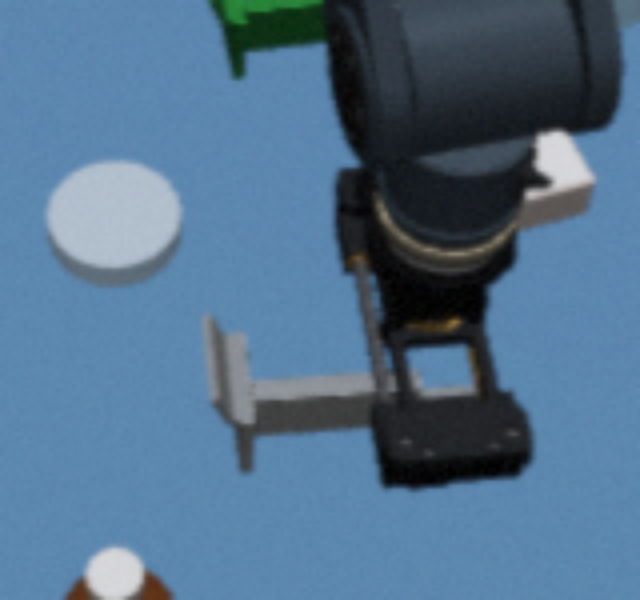

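The fingers straddle the steel hook around the blade/prong step, with gripper body ends at (450,440) and (350,215). Nothing else is nearby. Close, then lift.

Emit:
{"method": "move_arm", "body": {"increments": [{"xyz": [0, 0, 0], "roll": 0, "grip": 0}, {"xyz": [0, 0, 0], "roll": 0, "grip": 0}, {"xyz": [0, 0, 0], "roll": 0, "grip": 0}, {"xyz": [0, 0, 0], "roll": 0, "grip": 0}, {"xyz": [0, 0, 0], "roll": 0, "grip": 0}]}}

```text
time_s: 3.68
position: [0.6164, 0.1574, 0.0064]
tcp_rot: [[0.059, 0.998, 0.001], [0.998, -0.059, 0.0], [0.0, 0.001, -1.0]]
force: [0.6, -0.3, -0.1]
opening: 0.709
grasp_force: 0.0
```

Emit:
{"method": "move_arm", "body": {"increments": [{"xyz": [0, 0, 0], "roll": 0, "grip": 0}, {"xyz": [0, 0, 0], "roll": 0, "grip": 0}, {"xyz": [0, 0, 0], "roll": 0, "grip": 0}, {"xyz": [0, 0, 0], "roll": 0, "grip": 0}, {"xyz": [0, 0, 0], "roll": 0, "grip": 0}]}}

```text
time_s: 4.1
position: [0.6159, 0.1573, 0.0055]
tcp_rot: [[0.059, 0.998, -0.0], [0.998, -0.059, -0.0], [-0.0, -0.0, -1.0]]
force: [0.1, 0.7, 0.4]
opening: 0.327
grasp_force: 0.0
```

Emit:
{"method": "move_arm", "body": {"increments": [{"xyz": [0, 0, -8], "roll": 0, "grip": 0}, {"xyz": [0, 0, -8], "roll": 0, "grip": 0}, {"xyz": [0, 0, -8], "roll": 0, "grip": 0}, {"xyz": [0, 0, -8], "roll": 0, "grip": 0}, {"xyz": [0, 0, -8], "roll": 0, "grip": 0}]}}

```text
time_s: 4.52
position: [0.6156, 0.1574, 0.0462]
tcp_rot: [[0.059, 0.998, -0.001], [0.998, -0.059, 0.0], [0.0, -0.001, -1.0]]
force: [-0.4, -0.4, -4.2]
opening: 0.156
grasp_force: 30.0
```

```bash
python3 - <<'E'
from h import *
s=bot.read_state();print(s["position"],s["force"],s["moment"],s["opening"],s["grasp_force"])
p,d=bot.capture('scene');save('a3.png',cv2.resize(p[200:350,270:430],(640,600)))
E
```

```text
[0.61555015 0.15739402 0.04622334] [-0.41691523 -0.39526641 -4.17878976] [ 0.14065489  0.06664981 -0.00437804] 0.15571618716857072 29.999043345451355
```

View pics/a3.png

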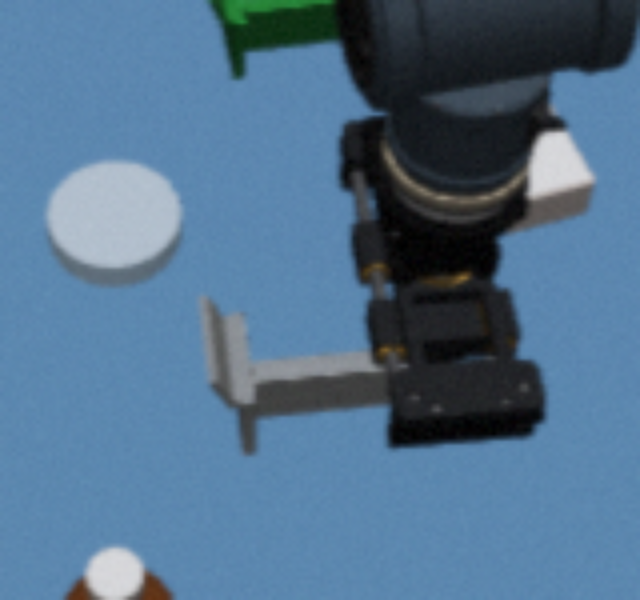

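The hook is held and lifted, plate at (225,350), the blade still near level. I measure its pitch and position relative to the TCP.

```bash
cat >> h.py <<'E'
from scipy.optimize import least_squares
def hookpose(w=None):
    """pitch (prong up +) and in-plane position from side profile; tool x = -hook x dir"""
    s=bot.read_state();T=np.array(s["position"]);X=np.array(s["tcp_rot"])[:,0];Y=np.array(s["tcp_rot"])[:,1]
    hx=-X;hx[2]=0;hx/=np.linalg.norm(hx)
    out=[]
    for n in('scene','top'):
        p,d=bot.capture(n);P=cloud(n,d).reshape(-1,3);C=p.reshape(-1,3).astype(int)
        q=P-T; a=q@hx*1000; b=q@Y*1000; z=q[:,2]*1000
        sel=(a>5)&(a<150)&(abs(b)<38)&(z>-100)&(z<110)&(abs(C[:,0]-C[:,2])<25)&(C.sum(1)>110)
        out.append(np.c_[a,b,z][sel])
    return s,out
E
python3 - <<'E'
from h import *
s,o=hookpose()
for n,q in zip(('scene','top'),o):
    print(n,len(q))
    for a in range(5,140,10):
        k=(q[:,0]>=a)&(q[:,0]<a+10)
        if k.sum()>2: print(a,k.sum(),np.percentile(q[k,2],[2,50,98]).round(),np.percentile(q[k,1],[2,98]).round())
E
```

```text
scene 771
5 7 [18. 96. 99.] [ 8. 30.]
15 34 [-18.   2.  86.] [-6. 11.]
25 105 [-18.  18.  97.] [-35.  21.]
35 66 [-18.  11.  92.] [-27.  17.]
45 58 [-17.   9.  19.] [-3.  9.]
55 60 [-21.   8.  18.] [-3. 10.]
65 60 [-18.   8.  18.] [-2. 10.]
75 57 [-20.   9.  18.] [-4.  9.]
85 50 [-18.  11.  17.] [-3.  9.]
95 127 [-17.  30.  34.] [-25.  32.]
105 88 [28. 35. 50.] [-23.  30.]
115 59 [46. 53. 57.] [-24.  30.]
top 301
35 18 [-4. 14. 19.] [-7.  4.]
45 24 [ 2. 13. 18.] [-7.  5.]
55 19 [ 2. 14. 20.] [-7.  6.]
65 23 [ 5. 14. 16.] [-7.  6.]
75 24 [-7. 13. 18.] [-7.  4.]
85 19 [-33.  11.  19.] [-7. 14.]
95 56 [ 8. 28. 34.] [-30.  28.]
105 74 [24. 30. 40.] [-25.  26.]
115 43 [40. 47. 54.] [-26.  24.]
```

The hook is held level, with the TCP at hook (x −30, z 21). The interface only rolls about the tool axis, so the tool itself cannot lean. I will pivot the hook in the pads instead by pressing the tongue tip gently up against the shelf underside, feed it in tilted, and swing it down against the groove edge.

Emit:
{"method": "move_arm", "body": {"increments": [{"xyz": [0, 0, -32], "roll": 0, "grip": 0}, {"xyz": [0, 0, -32], "roll": 0, "grip": 0}, {"xyz": [0, 0, -32], "roll": 0, "grip": 0}, {"xyz": [0, 0, -32], "roll": -0.06, "grip": 0}, {"xyz": [0, 0, -32], "roll": -0.067, "grip": 0}]}}

```text
time_s: 5.08
position: [0.6149, 0.1573, 0.2062]
tcp_rot: [[-0.071, 0.997, -0.002], [0.997, 0.071, -0.0], [0.0, -0.002, -1.0]]
force: [0.7, 0.4, -4.5]
opening: 0.159
grasp_force: 30.0
```

Emit:
{"method": "move_arm", "body": {"increments": [{"xyz": [-20, -7, 0], "roll": 0, "grip": 0}, {"xyz": [-28, -10, 0], "roll": 0, "grip": 0}, {"xyz": [-28, -10, 0], "roll": 0, "grip": 0}, {"xyz": [-28, -10, 0], "roll": 0, "grip": 0}, {"xyz": [-28, -10, 0], "roll": 0, "grip": 0}]}}

```text
time_s: 5.5
position: [0.5766, 0.0216, 0.2049]
tcp_rot: [[-0.069, 0.998, -0.002], [0.998, 0.069, 0.0], [0.001, -0.002, -1.0]]
force: [1.0, -0.5, -3.7]
opening: 0.153
grasp_force: 30.0
```

Emit:
{"method": "move_arm", "body": {"increments": [{"xyz": [-28, -10, 0], "roll": 0, "grip": 0}, {"xyz": [-28, -10, 0], "roll": 0, "grip": 0}, {"xyz": [-28, -10, 0], "roll": 0, "grip": 0}, {"xyz": [-28, -10, 0], "roll": 0, "grip": 0}, {"xyz": [-28, -10, 0], "roll": 0, "grip": 0}]}}

```text
time_s: 5.92
position: [0.5362, -0.1215, 0.2049]
tcp_rot: [[-0.068, 0.998, -0.002], [0.998, 0.068, 0.001], [0.001, -0.002, -1.0]]
force: [0.4, 0.6, -3.5]
opening: 0.161
grasp_force: 30.0
```

```bash
python3 - <<'E'
from h import *
s,o=hookpose()
print(s["position"],np.array(s["tcp_rot"]).round(3).tolist(),s["force"],s["joint_positions"])
q=o[0]
for a in range(35,140,10):
    k=(q[:,0]>=a)&(q[:,0]<a+10)
    if k.sum()>2: print(a,k.sum(),np.percentile(q[k,2],[2,50,98]).round(),np.percentile(q[k,1],[2,98]).round())
p,d=bot.capture('scene');save('a4.png',cv2.resize(p[130:400,60:380],(711,600)))
E
```

```text
[ 0.5361947  -0.12151875  0.20494214] [[-0.068, 0.998, -0.002], [0.998, 0.068, 0.001], [0.001, -0.002, -1.0]] [ 0.37893122  0.56885705 -3.49104215] [-2.44202028e+01  2.57641573e+01  9.39685682e+01  6.28509046e-03
  6.03917703e+01 -2.83188977e+01]
35 23 [-36.  85.  95.] [-22.  32.]
45 70 [-37. -13.   2.] [-3. 11.]
55 81 [-41. -15.  -1.] [-4. 10.]
65 80 [-44. -16.  -3.] [-4. 11.]
75 111 [-48. -30.  -7.] [-4. 32.]
85 162 [-43. -19.  -7.] [-23.  32.]
95 140 [-17.  -1.   2.] [-24.  32.]
105 128 [-6. -1.  6.] [-24.  30.]
115 247 [  4.  15. 110.] [-29.  35.]
125 148 [ 13. 109. 110.] [-35.  35.]
135 107 [107. 109. 110.] [-35.  36.]
```

View pics/a4.png

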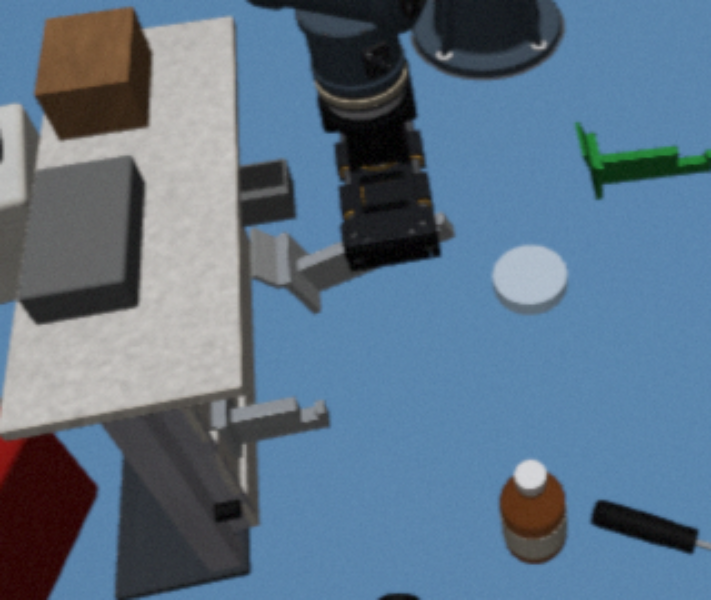

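The hook slipped in the pads during the move and now hangs with its prong raised (plate at (300,270), prong tip at (445,228)). That is the tilt I wanted, without needing the shelf. I measure it with a model fit.

```bash
cat >> h.py <<'E'
def sdf(p,c,h):
    q=np.abs(p-c)-h
    return np.linalg.norm(np.maximum(q,0),axis=1)+np.minimum(q.max(1),0)
def model(p):
    d=[sdf(p,[17.5,0,20],[49.5,7,20]),sdf(p,[71,0,28],[4,30,28]),sdf(p,[-53.5,0,9],[21.5,7,9])]
    a=np.radians(20);c=np.array([83.5,0,65]);q=p-c
    q=np.c_[q[:,0]*np.cos(a)-q[:,2]*np.sin(a),q[:,1],q[:,0]*np.sin(a)+q[:,2]*np.cos(a)]
    d.append(sdf(q,np.zeros(3),[2.5,28,14]))
    return np.min(np.abs(np.array(d)),0)
def tohook(v,q): # v: th deg, TCP-frame a,b,z of hook point (-26,0,31); yaw deg
    t=np.radians(v[0]);w=np.radians(v[4]);r=q-v[1:4]
    r=np.c_[r[:,0]*np.cos(w)+r[:,1]*np.sin(w),-r[:,0]*np.sin(w)+r[:,1]*np.cos(w),r[:,2]]
    return np.c_[r[:,0]*np.cos(t)-r[:,2]*np.sin(t),r[:,1],r[:,0]*np.sin(t)+r[:,2]*np.cos(t)]+[-26,0,31]
def fromhook(v,x,z):
    t=np.radians(v[0]);x=x+26;z=z-31
    return v[1]+x*np.cos(t)+z*np.sin(t),v[3]-x*np.sin(t)+z*np.cos(t)
def fit(o,v0,zmax=60):
    o=[np.r_[q] for q in o];q=np.vstack(o);q=q[(q[:,0]>42)&(q[:,2]<zmax)]
    for it in range(4):
        r=least_squares(lambda v:np.r_[model(tohook(v,q)),(v[4])/1.],v0,loss='soft_l1',f_scale=2);v0=r.x
        k=model(tohook(v0,q))<[15,10,8,8][it];q=q[k]
    return v0,len(q),np.abs(model(tohook(v0,q))).mean()
O=np.array([.540,-.2973,0]);ys=np.array([.9977,.0678,0]);xs=np.array([.0678,-.9977,0])
def report(v0=(15,4,0,9,0),zmax=60):
    s,o=hookpose();T=np.array(s["position"])
    v,n,e=fit(o,list(v0),zmax);print('fit',np.round(v,1),n,round(e,2))
    out=-((T-O)@xs)*1000;lat=((T-O)@ys)*1000;zt=T[2]*1000
    print('tcp',T.round(4),'out',out.round(1),'lat',(lat+v[2]).round(1),'z',zt.round(1),'F',np.round(s["force"],1),'op',round(s["opening"],3))
    for nm,x,z in(('tip',89,78.5),('tipfront',84,80),('ledgeroot',75,50),('ledgeend',80,50),('platetop',75,56),('platebot',75,0),('prong',-75,0)):
        a,zz=fromhook(v,x,z);print(nm,'out',round(out-a,1),'z',round(zt+zz,1))
    return v
E
python3 - <<'E'
from h import *
report();report((28,4,0,9,0))
E
```

```text
fit [20.5  2.5  0.8  9.6  0.6] 990 0.82
tcp [ 0.5366 -0.1225  0.205 ] out 174.7 lat 9.3 z 205.0 F [ 0.6  1.4 -4. ] op 0.161
tip out 47.8 z 218.9
tipfront out 51.9 z 222.1
ledgeroot out 70.9 z 197.1
ledgeend out 66.2 z 195.4
platetop out 68.8 z 202.7
platebot out 88.4 z 150.3
prong out 228.9 z 202.8
fit [20.3  2.5  0.5  9.3  0.7] 985 0.85
tcp [ 0.537  -0.1202  0.2051] out 176.9 lat 9.5 z 205.1 F [ 0.5  0.8 -3.5] op 0.154
tip out 50.1 z 219.1
tipfront out 54.2 z 222.3
ledgeroot out 73.1 z 197.2
ledgeend out 68.4 z 195.5
platetop out 71.0 z 202.9
platebot out 90.4 z 150.3
prong out 231.1 z 202.3
```

The hook is tilted about 20°, and I want about 27°. A quick upward jerk should slip it a little more.

Emit:
{"method": "move_arm", "body": {"increments": [{"xyz": [0, 0, -36], "roll": 0, "grip": 0}, {"xyz": [0, 0, 0], "roll": 0, "grip": 0}, {"xyz": [0, 0, 10], "roll": 0, "grip": 0}, {"xyz": [0, 0, 10], "roll": 0, "grip": 0}, {"xyz": [0, 0, 6], "roll": 0, "grip": 0}]}}

```text
time_s: 6.68
position: [0.5357, -0.1192, 0.2126]
tcp_rot: [[-0.069, 0.998, -0.005], [0.998, 0.069, 0.002], [0.003, -0.005, -1.0]]
force: [-0.4, 1.1, -3.7]
opening: 0.154
grasp_force: 30.0
```

```bash
python3 - <<'E'
from h import *
report((22,3,0,9,0))
E
```

```text
fit [30.4  2.2  0.7  8.7 -0.4] 968 0.84
tcp [ 0.5357 -0.1192  0.2126] out 178.0 lat 8.6 z 212.6 F [-0.4  1.1 -3.7] op 0.154
tip out 52.6 z 204.0
tipfront out 56.1 z 207.9
ledgeroot out 79.1 z 186.5
ledgeend out 74.7 z 184.0
platetop out 76.0 z 191.7
platebot out 104.4 z 143.4
prong out 233.7 z 219.3
```

The tilt is now 30°. Lower by 22 to bring the tongue tip to groove mid-height, then advance gently by about 60.

Emit:
{"method": "move_arm", "body": {"increments": [{"xyz": [0, 0, 5], "roll": 0, "grip": 0}, {"xyz": [0, 0, 7], "roll": 0, "grip": 0}, {"xyz": [-2, 0, 6], "roll": 0, "grip": 0}, {"xyz": [-5, 0, 4], "roll": 0, "grip": 0}, {"xyz": [-7, 0, 0], "roll": 0, "grip": 0}]}}

```text
time_s: 7.2
position: [0.5378, -0.1344, 0.1922]
tcp_rot: [[-0.068, 0.998, -0.003], [0.998, 0.068, 0.001], [0.001, -0.002, -1.0]]
force: [0.2, 0.2, -3.5]
opening: 0.157
grasp_force: 30.0
```

Emit:
{"method": "move_arm", "body": {"increments": [{"xyz": [-7, 0, 0], "roll": 0, "grip": 0}, {"xyz": [-7, 0, 0], "roll": 0, "grip": 0}, {"xyz": [-7, 0, 0], "roll": 0, "grip": 0}, {"xyz": [-5, 0, 0], "roll": 0, "grip": 0}, {"xyz": [-3, 0, 0], "roll": 0, "grip": 0}]}}

```text
time_s: 7.62
position: [0.5409, -0.1648, 0.1939]
tcp_rot: [[-0.067, 0.998, 0.001], [0.998, 0.067, -0.001], [-0.001, 0.001, -1.0]]
force: [0.2, -1.0, -3.5]
opening: 0.159
grasp_force: 30.0
```

```bash
python3 - <<'E'
from h import *
report((30,2,0,9,0))
E
```

```text
fit [29.7  1.7  0.7  8.  -0.4] 664 0.84
tcp [ 0.5409 -0.1648  0.1939] out 132.1 lat 10.5 z 193.9 F [ 0.2 -1.  -3.5] op 0.159
tip out 7.0 z 186.1
tipfront out 10.6 z 189.9
ledgeroot out 33.3 z 168.3
ledgeend out 28.9 z 165.9
platetop out 30.3 z 173.5
platebot out 58.1 z 124.9
prong out 188.3 z 199.3
```

Emit:
{"method": "move_arm", "body": {"increments": [{"xyz": [0, 0, 3], "roll": 0, "grip": 0}, {"xyz": [-4, 0, 0], "roll": 0, "grip": 0}, {"xyz": [-4, 0, 0], "roll": 0, "grip": 0}, {"xyz": [-4, 0, 0], "roll": 0, "grip": 0}, {"xyz": [-3, 0, 0], "roll": 0, "grip": 0}]}}

```text
time_s: 8.13
position: [0.5418, -0.179, 0.1906]
tcp_rot: [[-0.068, 0.998, 0.0], [0.998, 0.068, -0.0], [-0.0, 0.0, -1.0]]
force: [0.2, -0.8, -4.5]
opening: 0.159
grasp_force: 30.0
```

```bash
python3 - <<'E'
from h import *
report((30,2,0,9,0))
E
```

```text
fit [29.6  1.6  0.9  8.1 -0.6] 502 0.81
tcp [ 0.5418 -0.179   0.1906] out 117.9 lat 10.7 z 190.6 F [ 0.2 -0.8 -4.5] op 0.159
tip out -7.1 z 183.2
tipfront out -3.5 z 186.9
ledgeroot out 19.1 z 165.3
ledgeend out 14.8 z 162.8
platetop out 16.2 z 170.5
platebot out 43.8 z 121.8
prong out 174.2 z 196.0
```

No contact, and the tip is 7 mm inside the groove. Now diagonally up and in.

Emit:
{"method": "move_arm", "body": {"increments": [{"xyz": [-2.5, 0, -2.5], "roll": 0, "grip": 0}, {"xyz": [-2.5, 0, -3], "roll": 0, "grip": 0}, {"xyz": [-2.5, 0, -3], "roll": 0, "grip": 0}, {"xyz": [-2.5, 0, -3], "roll": 0, "grip": 0}, {"xyz": [0, 0, 0], "roll": 0, "grip": 0}]}}

```text
time_s: 8.65
position: [0.543, -0.1894, 0.2031]
tcp_rot: [[-0.068, 0.998, 0.002], [0.998, 0.068, -0.002], [-0.002, 0.002, -1.0]]
force: [0.1, 0.2, -3.6]
opening: 0.157
grasp_force: 30.0
```

```bash
python3 - <<'E'
from h import *
report((30,2,0,9,0))
E
```

```text
fit [29.4  1.7  0.2  7.9 -0. ] 340 0.82
tcp [ 0.543  -0.1894  0.2031] out 107.4 lat 10.5 z 203.1 F [ 0.1  0.2 -3.6] op 0.157
tip out -17.8 z 196.0
tipfront out -14.1 z 199.7
ledgeroot out 8.4 z 178.0
ledgeend out 4.1 z 175.6
platetop out 5.5 z 183.2
platebot out 33.0 z 134.5
prong out 163.7 z 208.1
```

Emit:
{"method": "move_arm", "body": {"increments": [{"xyz": [-2, 0, 0], "roll": 0, "grip": 0}, {"xyz": [-2, 0, 0], "roll": 0, "grip": 0}, {"xyz": [-2, 0, 0], "roll": 0, "grip": 0}, {"xyz": [0, 0, 0], "roll": 0, "grip": 0}]}}

```text
time_s: 9.08
position: [0.5428, -0.1949, 0.202]
tcp_rot: [[-0.068, 0.998, 0.0], [0.998, 0.068, -0.0], [-0.0, 0.0, -1.0]]
force: [0.0, 0.6, -3.2]
opening: 0.152
grasp_force: 30.0
```

Emit:
{"method": "move_arm", "body": {"increments": [{"xyz": [0, 0, 1.5], "roll": 0, "grip": 0}, {"xyz": [0, 0, 1.5], "roll": 0, "grip": 0}, {"xyz": [0, 0, 0], "roll": 0, "grip": 0}]}}

```text
time_s: 9.33
position: [0.5426, -0.1944, 0.1987]
tcp_rot: [[-0.068, 0.998, -0.0], [0.998, 0.068, 0.0], [0.0, -0.0, -1.0]]
force: [0.9, 0.9, -2.1]
opening: 0.158
grasp_force: 30.0
```

```bash
python3 - <<'E'
from h import *
report((30,2,0,9,0))
E
```

```text
fit [28.   0.7  1.   6.8 -0.5] 286 0.85
tcp [ 0.5426 -0.1944  0.1987] out 102.5 lat 10.5 z 198.7 F [ 0.9  0.9 -2.1] op 0.158
tip out -22.0 z 193.4
tipfront out -18.3 z 197.1
ledgeroot out 3.7 z 174.8
ledgeend out -0.7 z 172.5
platetop out 0.9 z 180.1
platebot out 27.2 z 130.7
prong out 159.6 z 201.1
```

Emit:
{"method": "move_arm", "body": {"increments": [{"xyz": [0, 0, -1], "roll": 0, "grip": 0}, {"xyz": [-1.5, 0, 0], "roll": 0, "grip": 0}, {"xyz": [-1.5, 0, 0], "roll": 0, "grip": 0}, {"xyz": [0, 0, 1.5], "roll": 0, "grip": 0}, {"xyz": [0, 0, 1], "roll": 0, "grip": 0}]}}

```text
time_s: 9.85
position: [0.543, -0.1977, 0.1976]
tcp_rot: [[-0.068, 0.998, 0.0], [0.998, 0.068, -0.0], [-0.0, 0.0, -1.0]]
force: [1.0, 1.4, -2.0]
opening: 0.156
grasp_force: 30.0
```

```bash
python3 - <<'E'
from h import *
report((28,2,0,8,0))
E
```

```text
fit [28.4  0.9  1.   7.3 -0.5] 238 0.79
tcp [ 0.543  -0.1977  0.1976] out 99.1 lat 10.7 z 197.6 F [ 1.   1.4 -2. ] op 0.156
tip out -25.6 z 192.1
tipfront out -21.9 z 195.8
ledgeroot out 0.3 z 173.6
ledgeend out -4.1 z 171.3
platetop out -2.6 z 178.9
platebot out 24.0 z 129.6
prong out 156.1 z 200.9
```

The ledge is in the groove and contact is starting. Swing down along the arc, first half.

Emit:
{"method": "move_arm", "body": {"increments": [{"xyz": [1, 0, 4], "roll": 0, "grip": 0}, {"xyz": [1, 0, 4], "roll": 0, "grip": 0}, {"xyz": [0.8, 0, 4], "roll": 0, "grip": 0}, {"xyz": [0.6, 0, 4], "roll": 0, "grip": 0}, {"xyz": [0.4, 0, 4], "roll": 0, "grip": 0}]}}

```text
time_s: 10.37
position: [0.5423, -0.1927, 0.1771]
tcp_rot: [[-0.068, 0.998, -0.001], [0.998, 0.068, 0.001], [0.001, -0.001, -1.0]]
force: [-1.1, 3.9, 0.9]
opening: 0.157
grasp_force: 30.0
```

```bash
python3 - <<'E'
from h import *
report((18,2,0,8,0))
E
```

```text
fit [17.8  1.7  1.   8.   0. ] 228 0.83
tcp [ 0.5423 -0.1927  0.1771] out 104.2 lat 10.3 z 177.1 F [-1.1  3.9  0.9] op 0.157
tip out -21.6 z 195.1
tipfront out -17.3 z 198.1
ledgeroot out 0.5 z 172.3
ledgeend out -4.3 z 170.8
platetop out -1.3 z 178.0
platebot out 15.8 z 124.7
prong out 158.6 z 170.6
```

Emit:
{"method": "move_arm", "body": {"increments": [{"xyz": [0.4, 0, 4], "roll": 0, "grip": 0}, {"xyz": [0.2, 0, 4], "roll": 0, "grip": 0}, {"xyz": [0, 0, 4], "roll": 0, "grip": 0}, {"xyz": [-0.2, 0, 4], "roll": 0, "grip": 0}, {"xyz": [-0.4, 0, 4], "roll": 0, "grip": 0}]}}

```text
time_s: 10.88
position: [0.5421, -0.1923, 0.1569]
tcp_rot: [[-0.068, 0.998, -0.001], [0.998, 0.068, 0.003], [0.003, -0.001, -1.0]]
force: [-0.7, 6.6, 0.9]
opening: 0.157
grasp_force: 30.0
```

Emit:
{"method": "move_arm", "body": {"increments": [{"xyz": [-0.4, 0, 4], "roll": 0, "grip": 0}, {"xyz": [-0.4, 0, 3], "roll": 0, "grip": 0}, {"xyz": [0, 0, 1], "roll": 0, "grip": 0}]}}

```text
time_s: 11.13
position: [0.542, -0.1931, 0.1485]
tcp_rot: [[-0.068, 0.998, -0.002], [0.998, 0.068, 0.003], [0.003, -0.002, -1.0]]
force: [0.4, 4.9, 0.0]
opening: 0.157
grasp_force: 30.0
```

```bash
python3 - <<'E'
from h import *
report((4,2,0,8,0))
E
```

```text
fit [60.8 80.6  1.1  9.  -0.2] 263 1.56
tcp [ 0.542  -0.1931  0.1485] out 103.9 lat 10.2 z 148.5 F [0.4 4.9 0. ] op 0.157
tip out -74.2 z 80.2
tipfront out -73.1 z 85.3
ledgeroot out -42.5 z 78.6
ledgeend out -45.0 z 74.2
platetop out -47.8 z 81.5
platebot out 1.1 z 54.2
prong out 74.2 z 185.2
```

```bash
cat >> h.py <<'E'
def fit2(th0=3):
    s,o=hookpose();T=np.array(s["position"]);out=-((T-O)@xs)*1000
    q=np.vstack(o);q=q[(q[:,0]>42)&(q[:,0]<out-4)&(q[:,2]<45)&(q[:,2]>-32)]
    f=lambda v:model(tohook([v[0],v[1],v[2],v[3],0],q))
    r=least_squares(lambda v:np.r_[f(v),(v[1]-1.5)*2],[th0,1.5,1,8],loss='soft_l1',f_scale=1.5)
    v=np.r_[r.x,0];print('fit2',v.round(1),len(q),'tcp',T.round(4),'out',out.round(1),'F',np.round(s["force"],1))
    for nm,x,z in(('ledgeroot',75,50),('platebot',75,0),('prong',-75,0)):
        a,zz=fromhook(v,x,z);print(nm,'out',round(out-a,1),'z',round(T[2]*1000+zz,1))
    top=q[abs(q[:,1])<6];
    for a in range(45,95,10):
        k=(top[:,0]>=a)&(top[:,0]<a+10);print(a,np.percentile(top[k,2],[2,90,98]).round(1)) if k.sum()>3 else 0
E
python3 - <<'E'
from h import *
fit2()
E
```

```text
fit2 [0.9 1.5 1.2 5.5 0. ] 200 tcp [ 0.542  -0.193   0.1486] out 103.9 F [-0.7  4.6 -1. ]
ledgeroot out 1.1 z 171.5
platebot out 1.9 z 121.5
prong out 151.9 z 123.9
55 [ 5.7 14.  14.4]
65 [-8.1 15.8 16.7]
75 [-7.3 13.8 14.5]
```

The hook is nearly level (0.9°) and about 1 mm off the board. A last small lowering, then open.

Emit:
{"method": "move_arm", "body": {"increments": [{"xyz": [-0.3, 0, 1], "roll": 0, "grip": 0}, {"xyz": [0, 0, 0.5], "roll": 0, "grip": 0}, {"xyz": [0, 0, 0], "roll": 0, "grip": 0}]}}

```text
time_s: 11.58
position: [0.5421, -0.1932, 0.1473]
tcp_rot: [[-0.068, 0.998, -0.002], [0.998, 0.068, 0.003], [0.003, -0.002, -1.0]]
force: [-1.2, 5.9, -0.3]
opening: 0.159
grasp_force: 30.0
```

Emit:
{"method": "move_arm", "body": {"increments": [{"xyz": [0, 0, 0], "roll": 0, "grip": 25}, {"xyz": [0, 0, 0], "roll": 0, "grip": 40}, {"xyz": [0, 0, 0], "roll": 0, "grip": 60}, {"xyz": [0, 0, 0], "roll": 0, "grip": 60}, {"xyz": [0, 0, 0], "roll": 0, "grip": 60}]}}

```text
time_s: 12.0
position: [0.5431, -0.1954, 0.1482]
tcp_rot: [[-0.068, 0.998, 0.001], [0.998, 0.068, -0.001], [-0.001, 0.001, -1.0]]
force: [0.7, 0.4, 0.2]
opening: 0.45
grasp_force: 0.0
```

```bash
python3 - <<'E'
from h import *
fit2(0)
p,d=bot.capture('scene');save('a5.png',cv2.resize(p[200:350,130:290],(640,600)))
E
```

```text
fit2 [-1.1  1.5  0.4  0.2  0. ] 181 tcp [ 0.5431 -0.1954  0.1482] out 101.5 F [0.7 0.4 0.2]
ledgeroot out -0.6 z 169.4
platebot out -1.6 z 119.4
prong out 148.4 z 116.5
55 [-14.5  11.7  12.3]
65 [-22.2  12.   13.8]
75 [-28.8  10.9  11.4]
```

View pics/a5.png

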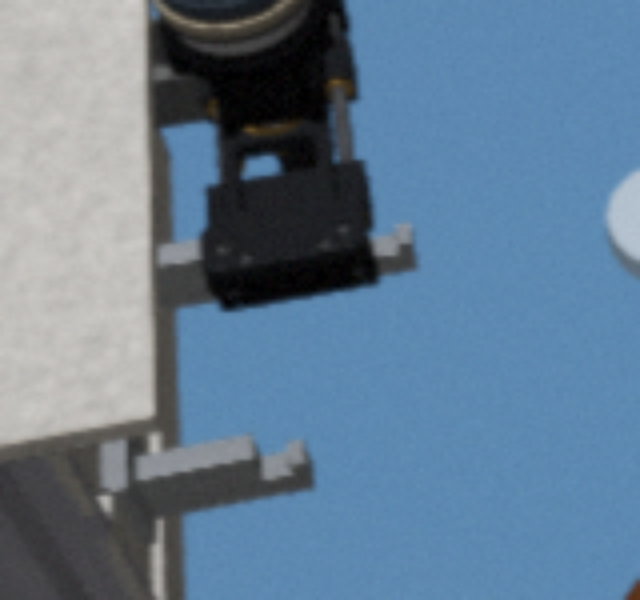

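The hook stays hanging after release, level like its short neighbour: prong tip at (400,240), blade at (180,265). Open fully, then retreat outward along the prong.

Emit:
{"method": "move_arm", "body": {"increments": [{"xyz": [0, 0, 0], "roll": 0, "grip": 80}, {"xyz": [0, 0, 0], "roll": 0, "grip": 80}, {"xyz": [0, 0, 0], "roll": 0, "grip": 80}, {"xyz": [0, 0, 0], "roll": 0, "grip": 80}, {"xyz": [5, 0, -5], "roll": 0, "grip": 80}]}}

```text
time_s: 12.57
position: [0.542, -0.1901, 0.1524]
tcp_rot: [[-0.067, 0.998, -0.001], [0.998, 0.067, 0.0], [0.0, -0.001, -1.0]]
force: [0.2, -0.3, 0.1]
opening: 0.785
grasp_force: 0.0
```

Emit:
{"method": "move_arm", "body": {"increments": [{"xyz": [10, 0, -15], "roll": 0, "grip": 80}, {"xyz": [20, 0, -20], "roll": 0, "grip": 80}, {"xyz": [25, 0, -25], "roll": 0, "grip": 80}, {"xyz": [25, 0, -25], "roll": 0, "grip": 80}, {"xyz": [25, 0, -20], "roll": 0, "grip": 80}]}}

```text
time_s: 12.98
position: [0.5353, -0.0839, 0.2601]
tcp_rot: [[-0.067, 0.998, 0.002], [0.998, 0.067, -0.0], [-0.0, 0.002, -1.0]]
force: [1.2, 1.1, 0.6]
opening: 0.799
grasp_force: 0.0
```

Emit:
{"method": "move_arm", "body": {"increments": [{"xyz": [30, 0, 0], "roll": 0, "grip": 80}, {"xyz": [30, 0, 0], "roll": 0, "grip": 80}, {"xyz": [30, 0, 0], "roll": 0, "grip": 80}, {"xyz": [15, 0, 0], "roll": 0, "grip": 80}, {"xyz": [0, 0, 0], "roll": 0, "grip": 80}]}}

```text
time_s: 13.4
position: [0.527, 0.0232, 0.2586]
tcp_rot: [[-0.072, 0.997, -0.0], [0.997, 0.072, 0.001], [0.001, -0.0, -1.0]]
force: [0.2, -0.2, 0.1]
opening: 0.796
grasp_force: 0.0
```

```bash
python3 - <<'E'
from h import *
for n in('top','scene'):
    p,d=bot.capture(n);P=cloud(n,d);q=P-O;o=-(q@xs)*1000;y=(q@ys)*1000;z=P[...,2]*1000
    if n=='scene':save('a6.png',cv2.resize(p[130:400,60:380],(711,600)))
    for lo in range(0,155,10):
        k=(abs(y-10)<33)&(o>=lo)&(o<lo+10)&(z>100)&(z<230)
        if k.sum()>2:print(n,lo,k.sum(),np.percentile(z[k],[2,50,95]).round(),y[k].min().round(),y[k].max().round())
print(bot.read_state()["position"])
E
```

```text
top 10 9 [138. 157. 161.] 2.0 13.0
top 20 29 [117. 158. 162.] 2.0 16.0
top 30 27 [127. 157. 162.] 2.0 14.0
top 40 28 [134. 156. 161.] 2.0 15.0
top 50 28 [128. 158. 162.] 2.0 15.0
top 60 30 [121. 155. 160.] 2.0 16.0
top 70 26 [130. 156. 160.] 1.0 14.0
top 80 26 [133. 155. 160.] 1.0 15.0
top 90 30 [119. 155. 159.] 1.0 16.0
top 100 35 [122. 144. 158.] 2.0 15.0
top 110 23 [128. 133. 136.] 2.0 15.0
top 120 22 [128. 133. 137.] 2.0 16.0
top 130 27 [118. 134. 137.] 2.0 16.0
top 140 26 [119. 137. 144.] 2.0 16.0
scene 10 12 [121. 128. 138.] 16.0 20.0
scene 20 69 [121. 145. 161.] 4.0 20.0
scene 30 78 [122. 148. 161.] 3.0 19.0
scene 40 82 [121. 150. 160.] 3.0 20.0
scene 50 81 [120. 149. 160.] 3.0 20.0
scene 60 80 [121. 148. 159.] 4.0 20.0
scene 70 76 [122. 147. 160.] 3.0 20.0
scene 80 78 [118. 146. 159.] 5.0 20.0
scene 90 78 [120. 145. 159.] 3.0 22.0
scene 100 79 [118. 144. 158.] 3.0 19.0
scene 110 45 [120. 133. 136.] 4.0 19.0
scene 120 47 [118. 132. 136.] 5.0 21.0
scene 130 46 [117. 132. 135.] 2.0 19.0
scene 140 52 [117. 132. 143.] 3.0 20.0
scene 150 14 [117. 138. 142.] 5.0 19.0
[0.5279643  0.02025935 0.25842365]
```

View pics/a6.png

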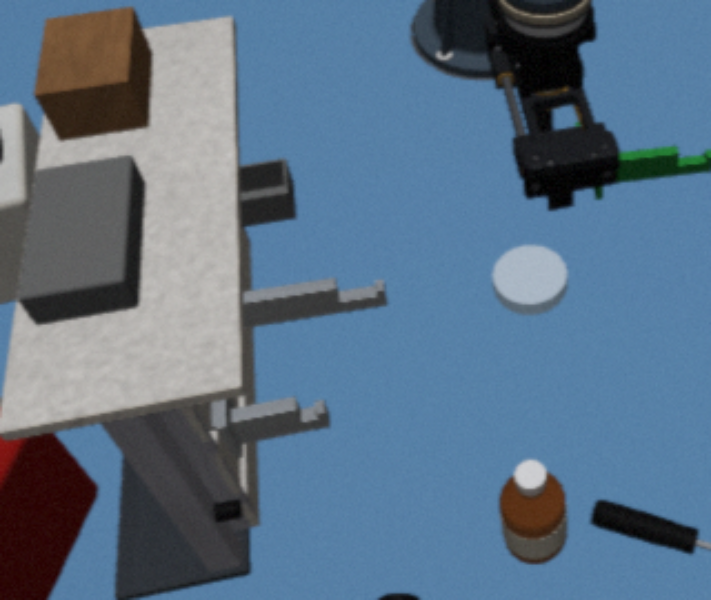

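The hook hangs in the upper groove between the short hook and the bin, blade at (290,298) and prong tip at (378,292). It is level within about 2°, and the arm is clear.

```bash
python3 -c "
from rig import bot
print(bot.hand_in())"
```

```text
the job is handed in; nothing more can be done
None
```

The steel hook hangs in the upper groove between the short hook and the bin, within about 2° of level with its plate against the board; it was released, the other things were left alone, and the job was handed in at about 13.5 s on the robot clock.

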